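Cap the carburettor and check it under the loupe

TASK

Close the open round chamber on top of the clamped carburettor: set the loose knobbed cap onto its rim so that it sits fully seated and level, placed rather than dropped, and let go of it. Then pick up the loupe by its handle and hold it level over the capped chamber, lens centred above the cap and at the height marked by the pointer of the height gauge behind the carburettor, with the gauge left as it is set. Finish there, still holding the loupe still in the air, touching nothing else with it.

Things in the scene. Friction and masses are not known exactly. Their poses are not given: they have to be found in the camera images.
- carb_rim (a point): Centre of the open mouth of the fixed aluminium carburettor's round chamber, at its rim, 86 mm above the bench. Chamber: outside diameter 72 mm, bore 60 mm, 24 mm deep. Below it a tubular throat of 38 to 48 mm diameter, 112 mm long, lies along x, and a steel foot plate 110 x 90 mm. x points roughly away from the robot, towards the gauge; z up.
- cap_center (a point): Centre (half-way up) of the loose aluminium cap, 34 mm tall, 0.1 to 0.2 kg. From below: spigot 53.6 mm wide, 6 mm high, that enters the bore; flange 74 mm wide, 6 mm thick, that rests on the rim; round knob 22 mm wide, 22 mm high, to grip. Starts on the bench, knob up, this point 17 mm above it; seated, it is 11 mm above the rim's centre. z: its axis, up.
- loupe_grip (a point): Middle of the loupe's straight black handle, half-way up, where to grip it, some 10 mm behind the centre of mass. Handle: bar 120 mm long (72 mm behind to 48 mm ahead of this point), 18 mm wide, 18 mm tall. The loupe (0.11 to 0.19 kg) starts lying flat on the bench, this point 9 mm above it. x points along the handle to the lens; z up, square to the lens.
- lens (a point): Centre of the loupe's round lens, on the line of the handle, 105 mm ahead of loupe_grip and at the same height. The lens sits in a steel ring of 72 mm outside diameter and 18 mm height (9 mm above and below this point). Same axes as loupe_grip.
- pointer_tip (a point): Tip (mid-thickness) of the height gauge's pointer, a flat steel finger 12 x 5 mm pointing level at the carburettor's axis, ending 75 mm short of it. Its height (130 to 190 mm above the bench) is the height for the lens centre. Fixed steel column, 256 mm tall, foot 60 x 70 mm, 135 mm behind the carburettor's axis; the pointer's block stays where it is set unless pushed with some 12 N.
There are look-alikes about, which are no part of the job. What is shaped like the part that bears pointer_tip but purple is not meant. What is shaped like the part that bears loupe_grip but blue is not meant.

How it is judged (in metres and radians):
On the way, in this order (a step that is already met when the one before it is completed fails the run):
1. the cap sits seated and level on the chamber's rim, let go (z of cap_center in the frame of carb_rim between 0.0085 and 0.0135 m and horizontal distance between cap_center and carb_rim below 0.006 m and angle between cap_center's own z axis and vertical below 0.05 rad and contact force between cap and the fingers below 0.05 N and linear speed of cap below 0.02 m/s), for 0.3 s.
2. the loupe is picked up in the fingers, the cap still seated (z of cap_center in the frame of carb_rim between 0.0085 and 0.0135 m and horizontal distance between cap_center and carb_rim below 0.006 m and angle between cap_center's own z axis and vertical below 0.05 rad and contact force between cap and the fingers below 0.05 N and contact force between loupe and the fingers above 1 N and height (world z) of loupe_grip above 0.06 m), for 0.2 s.
At the end, for the whole second after the job is handed in: Cap seated on the rim (within 2.5 mm of seated height, 6 mm of the axis, 0.05 rad) and free of the fingers; loupe still, held by the fingers alone, lens within 12 mm of the axis sideways, 8 mm of the pointer's height, 0.12 rad of level; pointer within 4 mm of its setting (z of cap_center in the frame of carb_rim between 0.0085 and 0.0135 m and horizontal distance between cap_center and carb_rim below 0.006 m and angle between cap_center's own z axis and vertical below 0.05 rad and contact force between cap and the fingers below 0.05 N and horizontal distance between lens and carb_rim below 0.012 m and z of lens in the frame of pointer_tip between -0.008 and 0.008 m and angle between lens's own z axis and vertical below 0.12 rad and contact force between loupe and the fingers above 1 N and contact force between loupe and carb below 0.05 N and contact force between loupe and cap below 0.05 N and contact force between loupe and gauge below 0.05 N and linear speed of loupe below 0.03 m/s and angular speed of loupe below 0.15 rad/s and distance of pointer_tip from where it was at the start of the episode below 0.004 m); the arm keeps its last pose, push and grip.
It fails at once if the cap is dropped (falls freely more than about 2 cm) (linear speed of cap above 0.65 m/s and contact force between cap and the fingers below 0.02 N).
It fails at once if the gauge's pointer is pushed away from its setting (distance of pointer_tip from where it was at the start of the episode above 0.006 m).
It also fails if it takes over 56 s, if anything falls off the work surface, if the arm or the gripper's body presses on something with over 40 N, if the wrist force passes 120 N, or if a joint passes its speed limit or range.

ROBOT

A 6-joint arm with a two-finger parallel gripper is mounted at the origin on the work surface. World frame = base frame: x ahead of the robot, y to its left, z up, the work surface at z = 0. Lengths are in m, angles in degrees, forces in N, time in s.
With the tool pointing down it reaches from about 0.375 to 0.75 m from the base axis. Payload 9 kg.
Tool frame: the origin (TCP) lies where the fingers leave the gripper's body, on its centre line; the fingertips stand 73 mm ahead of it and the grasp point (between the pads) lies 54 mm ahead of it (robot.tip_reach is the distance from the TCP to the fingertips, in m); z points along the fingers, y is the direction in which the jaws open and shut (so a half turn about z gives the same grasp; the last joint's range is limited). The gripper opens to 85 mm and grips with 20 to 120 N. Pads are 22 mm wide; open, the fingers measure 114 mm over their backs; the gripper's body (76 mm by 85 mm) begins 54 mm behind the grasp point. The pads swing forward as they close: fully open they stand 13 mm farther back than shut.
Start: joints at [-76.301, 5.964, 5.575, 89.605, 0, 77.527], TCP at [0.265, -0.539, 0.304] pointing down, gripper open.
Joint ranges: [-171.21, 171.21], [-48.23, 106.86], [-62.78, 66.21], [-105.2, 120.99], [-86.42, 89.51], [-180, 180]. Speed limits (degrees/s): [127.2, 127.2, 147.25, 180, 180, 180].

INTERFACE

Orientations are given as [roll, pitch, yaw] about the fixed x, y, z axes, in that order (R = Rz(yaw) Ry(pitch) Rx(roll)).
In Python, from plant import robot gives the robot as it stands. Calls block until the motion is done:
- robot.move_pose(position, orientation): joint-space move of the TCP to a pose.
- robot.line_to(position, vel=0.15, rotation=None, guard=None): straight line of the TCP; rotation=None keeps the orientation; vel is the mean speed in m/s. With guard (N) it stops when the force on the tool has changed by that much, and returns True; else False.
- robot.goto_joints(angles): joint-space move.
- robot.set_gripper(opening): finger opening in m; the grip force is fixed at half the most; returns when the fingers have stopped.
- robot.pause(seconds).
- robot.ik(position, orientation): joint angles nearest the present ones, or None.
- robot.observe(): the state.
- robot.grab_frame(name): name is "side" or "top" or "wrist"; returns the picture (384x512x3 uint8, blue, green, red); there is no depth.
- robot.get_calibration(name): a dict with "vertical_fov" (degrees; the focal length in pixels is half the picture's height over the tangent of half this angle, whatever the lens; pixels are square), "cx", "cy" (the principal point, pixels), "rvec" (rotation vector, rad) and "tvec" (3), from world to camera coordinates, as OpenCV has them. Camera axes: x right, y down, z forward; pixel columns grow to the right and rows downward; lengths in m; the calibration is good to about 2 mm. A picture is of the moment at which its call begins: read the wrist's pose just before it. get_calibration takes no time and is no camera call; for the wrist camera it gives the pose at the moment of the call.
A pose or a line that the arm cannot do raises robot.IKError and nothing moves.
- robot.job_done(): hands the job in, once; it reports no verdict.
The state is a dict: "time": time; "q": joint angles; "qvel": joint speeds; "joint_torque": joint torques, N m; "tool_pos": TCP position; "tcp_rot": TCP orientation; "ft_force": force on the tool from outside, world axes, zero at the start; "torque": the same for the moment, N m; "gripper_width": finger opening in m.
Only numpy, scipy, OpenCV 4.12 (cv2) and the standard library are available. Lean on these libraries where they do the work, as an engineer would, in place of code of your own. Each camera call takes 0.05 s, during which the arm holds its last target.

## Working session

There is one attempt and no reset: what is moved stays moved. The work goes in short steps, each a Python script; the robot and the scene stay as the last script left them, time stands still between calls to the robot, and variables do not carry over. Pictures are saved under pics/ and viewed, and the job is handed in when it is done.

```bash
ls; mkdir -p pics; python3 - <<'E'
from plant import robot
import cv2,numpy as np
for n in ["side","top","wrist"]:
    c=robot.get_calibration(n); print(n,c)
    cv2.imwrite(f"pics/{n}0.png",robot.grab_frame(n))
print(robot.observe())
E
```

```text
pics
side {'vertical_fov': 43.83500752804148, 'cx': 256.290196808421, 'cy': 191.97939957190036, 'rvec': array([ 0.2982289, -2.9056684,  0.975872 ]), 'tvec': array([0.48540315, 0.1464991 , 1.18587356])}
top {'vertical_fov': 46.36758497864263, 'cx': 262.78244232635853, 'cy': 190.23375633839206, 'rvec': array([ 2.18816456, -2.20209608,  0.0589239 ]), 'tvec': array([-0.01412282,  0.49333214,  1.17135374])}
wrist {'vertical_fov': 61.09446781994207, 'cx': 253.82766727921808, 'cy': 189.33271213584374, 'rvec': array([-2.43203018,  1.51417667,  0.24261163]), 'tvec': array([-0.59849187, -0.0408214 ,  0.38074075])}
{'time': 0.15, 'q': array([-7.63013120e+01,  5.98954758e+00,  5.53881647e+00,  8.96041031e+01,
       -4.47015654e-04,  7.75279119e+01]), 'qvel': array([ 0.04260244, -0.14429654,  0.15717557, -0.12896566, -0.14998355,
       -0.01443842]), 'joint_torque': array([ 3.55472170e-03, -5.57354307e+01,  5.04009533e+01,  1.23944320e-02,
       -2.19177409e-04,  6.56151528e-06]), 'tool_pos': array([ 0.26460581, -0.53831172,  0.30332792]), 'tcp_rot': array([-1.79946363e+02, -1.14057406e-02,  2.61707709e+01]), 'ft_force': array([0.05658462, 0.09109263, 0.10097962]), 'torque': array([0.06211826, 0.00405108, 0.02387072]), 'gripper_width': 0.08524426147358288}
```

View pics/side0.png

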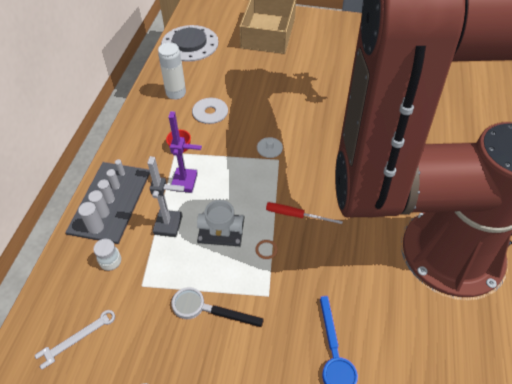

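View pics/top0.png

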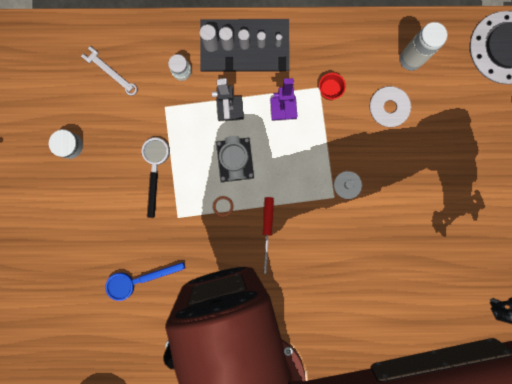

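View pics/wrist0.png

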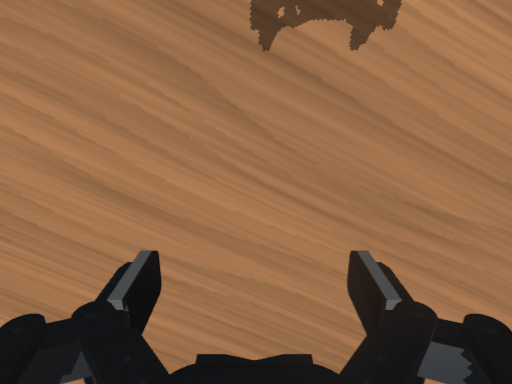

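```bash
cat > h.py <<'E'
import numpy as np,cv2
from plant import robot
def cal(n,c=None):
    c=c or robot.get_calibration(n); f=192/np.tan(np.radians(c["vertical_fov"]/2))
    K=np.array([[f,0,c["cx"]],[0,f,c["cy"]],[0,0,1]]); return K,np.array(c["rvec"],float),np.array(c["tvec"],float)
def ray(C,uv):
    K,r,t=C; R=cv2.Rodrigues(r)[0]; d=R.T@np.linalg.inv(K)@np.array([*uv,1.]); return -R.T@t,d
def onz(C,uv,z):
    o,d=ray(C,uv); return o+d*(z-o[2])/d[2]
def proj(C,P):
    return cv2.projectPoints(np.atleast_2d(np.array(P,float)),C[1],C[2],C[0],None)[0].reshape(-1,2)
def tri(obs):
    A=np.zeros((3,3));b=np.zeros(3)
    for C,uv in obs:
        o,d=ray(C,uv);d/=np.linalg.norm(d);M=np.eye(3)-np.outer(d,d);A+=M;b+=M@o
    return np.linalg.solve(A,b)
E
python3 - <<'E'
from h import *
s=cv2.imread('pics/side0.png');t=cv2.imread('pics/top0.png')
def crop(im,x0,y0,w,h,k,n): cv2.imwrite(n,cv2.resize(im[y0:y0+h,x0:x0+w],None,fx=k,fy=k,interpolation=cv2.INTER_CUBIC))
crop(t,130,70,250,150,3,'pics/tc.png'); crop(s,130,130,170,200,3,'pics/sc.png')
C=cal('top')
for n,uv,z in [('cap',(347.5,185),.03),('rim',(234.5,154),.086),('lens',(154.5,151),.018),('h1',(154,172),.018),('h2',(151.5,216),.018)]: print(n,onz(C,uv,z))
E
```

```text
cap [ 0.50459668 -0.23807914  0.03      ]
rim [0.58014552 0.0526535  0.086     ]
lens [0.59859325 0.26821078 0.018     ]
h1 [0.54291099 0.26917401 0.018     ]
h2 [0.42715812 0.27498449 0.018     ]
```

View pics/tc.png

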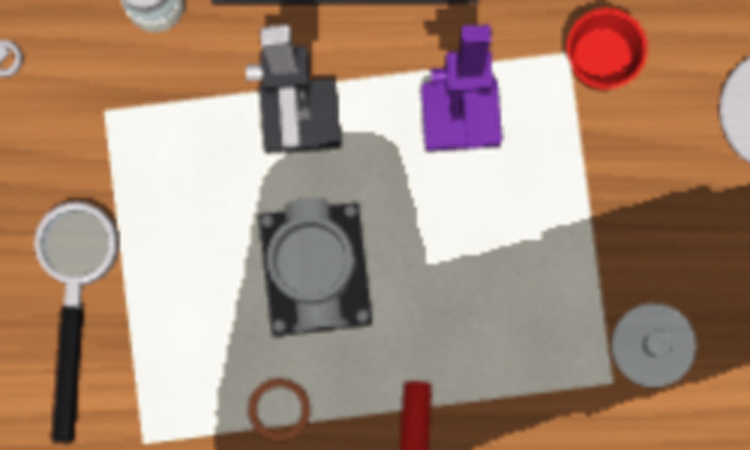

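View pics/sc.png

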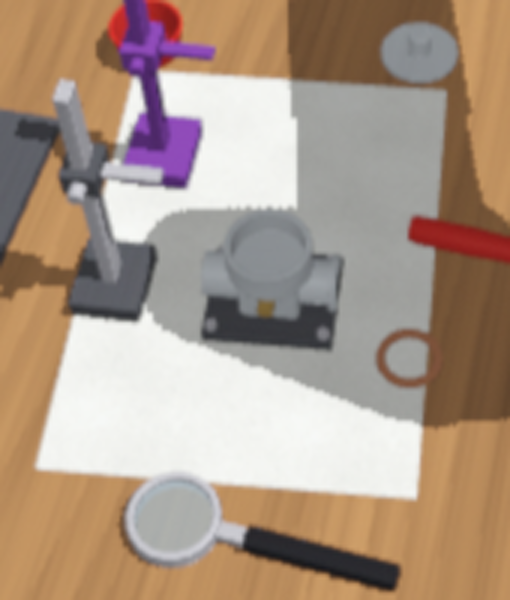

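```bash
python3 - <<'E'
from h import *
T=cal('top');S=cal('side')
print('pointer',tri([(T,(226.3,119)),(S,(183.7,188.7))]))
print('rim',tri([(T,(233.7,156.7)),(S,(219,213))]), onz(T,(233.7,156.7),.086),onz(S,(219,213),.086))
print('cap',onz(T,(349.7,184.7),.034),onz(T,(348,185),.012),onz(S,(269.7,147.3),.012))
L=lambda x,y:(130+x/3,70+y/3)
for uv in [(76,243),(71,306),(63,440)]: print(onz(T,L(*uv),.016))
c=robot.get_calibration('wrist');o=robot.observe()
R=cv2.Rodrigues(np.array(c['rvec']))[0]; print('cam pos',-R.T@c['tvec'],R[2])
# visualise wrist offset in tool frame
from scipy.spatial.transform import Rotation as Ro
Rt=Ro.from_euler('xyz',o['tcp_rot'],degrees=True).as_matrix(); print(Rt.T@(-R.T@c['tvec']-o['tool_pos']),Rt.T@R[2])
for p in ([.505,-.238,.25],[.58,.05,.25],[.58,.05,.3],[.485,.272,.2]):
  for y in (0,90,45,-45,180): 
    q=robot.ik(p,[180,0,y]); print(p,y,None if q is None else np.round(q,0))
E
```

```text
pointer [0.65169494 0.06660157 0.1653063 ]
rim [0.57605103 0.05558985 0.07401233] [0.57340087 0.05466471 0.086     ] [0.57442592 0.06351525 0.086     ]
cap [ 0.50508796 -0.24304386  0.034     ] [ 0.50572783 -0.24283214  0.012     ] [ 0.50531204 -0.23815374  0.012     ]
[0.59886439 0.26648804 0.016     ]
[0.54310692 0.27053813 0.016     ]
[0.42541208 0.27677977 0.016     ]
cam pos [ 0.33536425 -0.50272065  0.37380381] [-0.27887294 -0.13560335 -0.95070585]
[ 0.07921594 -0.00080049 -0.0704594 ] [-3.10280702e-01 -4.04668994e-04  9.50644898e-01]
[0.505, -0.238, 0.25] 0 [-39.  -2.  -8.  84.   0. 141.]
[0.505, -0.238, 0.25] 90 [-39.  -2.  -8.  84.   0.  51.]
[0.505, -0.238, 0.25] 45 [-39.  -2.  -8.  84.   0.  96.]
[0.505, -0.238, 0.25] -45 [ -39.   -2.   -8.   84.    0. -174.]
[0.505, -0.238, 0.25] 180 [-39.  -2.  -8.  84.   0. -39.]
[0.58, 0.05, 0.25] 0 [ -8.   3.  -4.  84.   0. 172.]
[0.58, 0.05, 0.25] 90 [-8.  3. -4. 84.  0. 82.]
[0.58, 0.05, 0.25] 45 [ -8.   3.  -4.  84.   0. 127.]
[0.58, 0.05, 0.25] -45 [  -8.    3.   -4.   84.    0. -143.]
[0.58, 0.05, 0.25] 180 [-8.  3. -4. 84.  0. -8.]
[0.58, 0.05, 0.3] 0 [ -8.   3.   2.  89.   0. 172.]
[0.58, 0.05, 0.3] 90 [-8.  3.  2. 89.  0. 82.]
[0.58, 0.05, 0.3] 45 [ -8.   3.   2.  89.   0. 127.]
[0.58, 0.05, 0.3] -45 [  -8.    3.    2.   89.    0. -143.]
[0.58, 0.05, 0.3] 180 [-8.  3.  2. 89.  0. -8.]
[0.485, 0.272, 0.2] 0 [  16.   -1.  -13.   79.    0. -164.]
[0.485, 0.272, 0.2] 90 [ 16.  -1. -13.  79.   0. 106.]
[0.485, 0.272, 0.2] 45 [ 16.  -1. -13.  79.   0. 151.]
[0.485, 0.272, 0.2] -45 [  16.   -1.  -13.   79.    0. -119.]
[0.485, 0.272, 0.2] 180 [ 16.  -1. -13.  79.   0.  16.]
```

```bash
python3 - <<'E'
from h import *
import pickle
D={}
robot.move_pose([.575,.02,.36],[180,0,180]); robot.pause(.2)
D['w1']=robot.get_calibration('wrist'); cv2.imwrite('pics/w1.png',robot.grab_frame('wrist'))
robot.move_pose([.505,-.24,.25],[180,0,180]); robot.pause(.2)
D['w2']=robot.get_calibration('wrist'); cv2.imwrite('pics/w2.png',robot.grab_frame('wrist'))
pickle.dump(D,open('D.pkl','wb')); o=robot.observe();print(o['time'],o['tool_pos'])
cv2.imwrite('pics/s1.png',robot.grab_frame('side'));cv2.imwrite('pics/t1.png',robot.grab_frame('top'))
E
```

```text
4.0583 [ 0.50559508 -0.23926866  0.25047523]
```

View pics/w1.png

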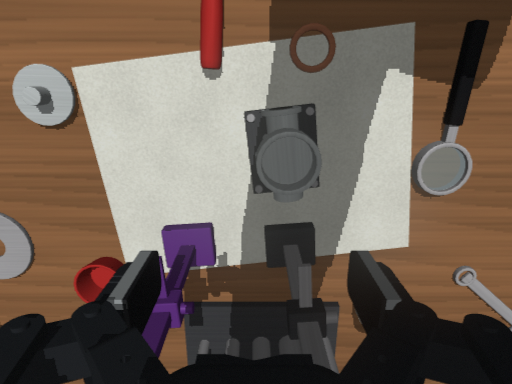

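View pics/w2.png

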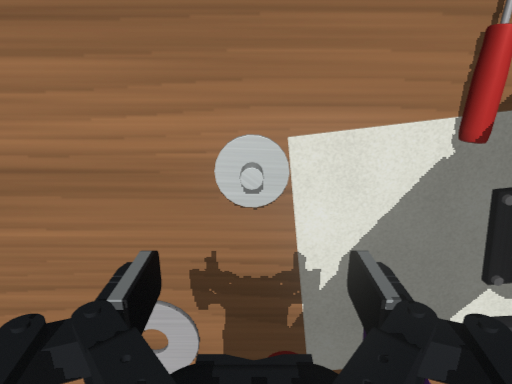

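```bash
cat > ov.py <<'E'
from h import *
import pickle
def circ(c,r,n=72):
    a=np.linspace(0,2*np.pi,n,endpoint=False); return np.c_[c[0]+r*np.cos(a),c[1]+r*np.sin(a),np.full(n,c[2])]
def overlay(im,C,items,box,k,out):
    x0,y0,w,h=box; v=cv2.resize(im[y0:y0+h,x0:x0+w],None,fx=k,fy=k,interpolation=cv2.INTER_CUBIC)
    for P,col in items:
        for u in proj(C,P): 
            cv2.circle(v,(int((u[0]-x0+.5)*k),int((u[1]-y0+.5)*k)),1,col,-1)
    cv2.imwrite(out,v)
E
python3 - <<'E'
from ov import *
D=pickle.load(open('D.pkl','rb'));W1=cal('',D['w1']);W2=cal('',D['w2'])
print('cap',onz(W2,(251.5,179),.034),onz(W2,(252,171),.012),onz(W1,(43.5,95),.012))
print('rim w1',onz(W1,(288.5,158.5),.086))
for n,u in [('lens',(443,167.5)),('hf',(455,123.5)),('hb',(477.5,22))]: print(n,onz(W1,u,.016))
cap=onz(W2,(252,171),.012); rim=np.array([.5735,.0565,.086])
R=(0,0,255);G=(0,255,0);B=(255,0,0)
it=[(circ([*cap[:2],.012],.037),R),(circ([*cap[:2],.034],.011),G),(circ(rim,.036),R),(circ(rim,.030),G)]
w1=cv2.imread('pics/w1.png');w2=cv2.imread('pics/w2.png')
overlay(w2,W2,it,(200,120,110,100),6,'pics/o1.png')
overlay(w1,W1,it,(230,90,110,110),5,'pics/o2.png')
overlay(cv2.imread('pics/t1.png'),cal('top'),it,(200,120,80,70),7,'pics/o3.png')
overlay(cv2.imread('pics/s1.png'),cal('side'),it,(180,180,80,80),7,'pics/o4.png')
a=[cv2.imread(f'pics/o{i}.png') for i in (2,3,4)]
m=np.zeros((570,1700,3),np.uint8);x=0
for i in a: m[:i.shape[0],x:x+i.shape[1]]=i;x+=i.shape[1]
cv2.imwrite('pics/m1.png',cv2.resize(m[:,:x],None,fx=.48,fy=.48,interpolation=cv2.INTER_AREA))
E
```

```text
cap [ 0.50926205 -0.24075446  0.034     ] [ 0.50753574 -0.24041027  0.012     ] [ 0.50837887 -0.23960274  0.012     ]
rim w1 [0.57211177 0.05759033 0.086     ]
lens [0.60018669 0.26830332 0.016     ]
hf [0.54323236 0.27315597 0.016     ]
hb [0.42829466 0.27699987 0.016     ]
```

View pics/m1.png

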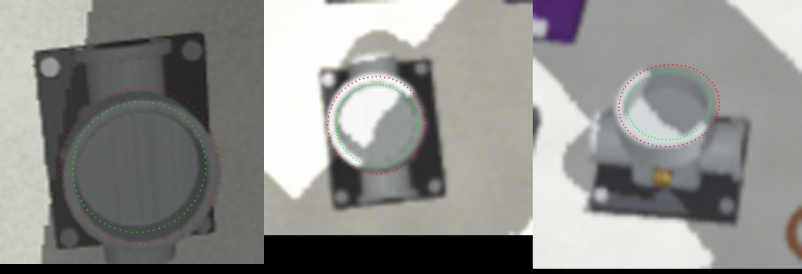

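View pics/o1.png

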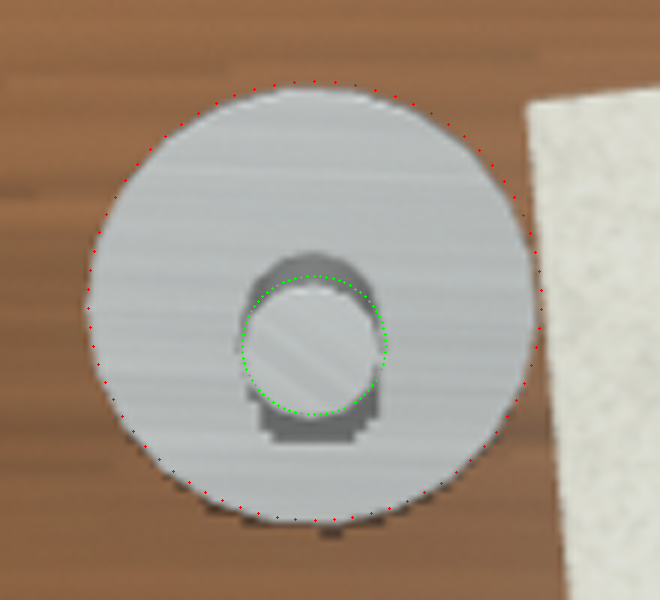

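```bash
python3 - <<'E'
from h import *
import pickle
D=pickle.load(open('D.pkl','rb'))
robot.line_to([.5085,-.2404,.0895],vel=.15)
robot.set_gripper(.0)
o=robot.observe();print(o['time'],o['tool_pos'],o['gripper_width'],o['ft_force'])
robot.line_to([.5085,-.2404,.26],vel=.15)
robot.pause(.2)
D['w3']=robot.get_calibration('wrist'); cv2.imwrite('pics/w3.png',robot.grab_frame('wrist'))
pickle.dump(D,open('D.pkl','wb'));o=robot.observe();print(o['time'],o['tool_pos'],o['gripper_width'],o['ft_force'])
E
```

```text
5.9917 [ 0.50869114 -0.24054622  0.0899377 ] 0.01953073108588662 [-0.04237526  0.43997297  4.52722675]
7.525 [ 0.50832755 -0.24027418  0.25942052] 0.01959978559584288 [-0.1496102  -0.39639301 -2.05272901]
```

View pics/w3.png

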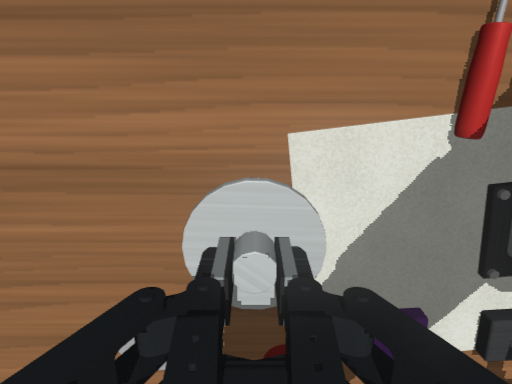

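```bash
python3 - <<'E'
from ov import *
D=pickle.load(open('D.pkl','rb'))
robot.move_pose([.573,.057,.27],[180,0,180]); robot.pause(.3)
o=robot.observe()
D['w4']=robot.get_calibration('wrist'); im=robot.grab_frame('wrist');cv2.imwrite('pics/w4.png',im)
D['p4']=o['tool_pos'];pickle.dump(D,open('D.pkl','wb'));print(o['time'],o['tool_pos'],o['tcp_rot'])
cv2.imwrite('pics/s4.png',robot.grab_frame('side'));cv2.imwrite('pics/t4.png',robot.grab_frame('top'))
W=cal('',D['w4']);t=o['tool_pos'];R=(0,0,255);G=(0,255,0)
it=[(circ([t[0],t[1],t[2]-.0775],.037),R),(circ([t[0],t[1],t[2]-.0835],.037),(255,0,0)),(circ([.573,.057,.086],.036),R),(circ([.573,.057,.086],.030),G)]
overlay(im,W,it,(160,60,200,150),4,'pics/o5.png')
overlay(im,W,it,(160,160,200,150),4,'pics/o6.png')
E
```

```text
8.9917 [0.57307449 0.0561598  0.26994304] [-1.79998116e+02 -3.41349946e-03  1.79927425e+02]
```

View pics/o5.png

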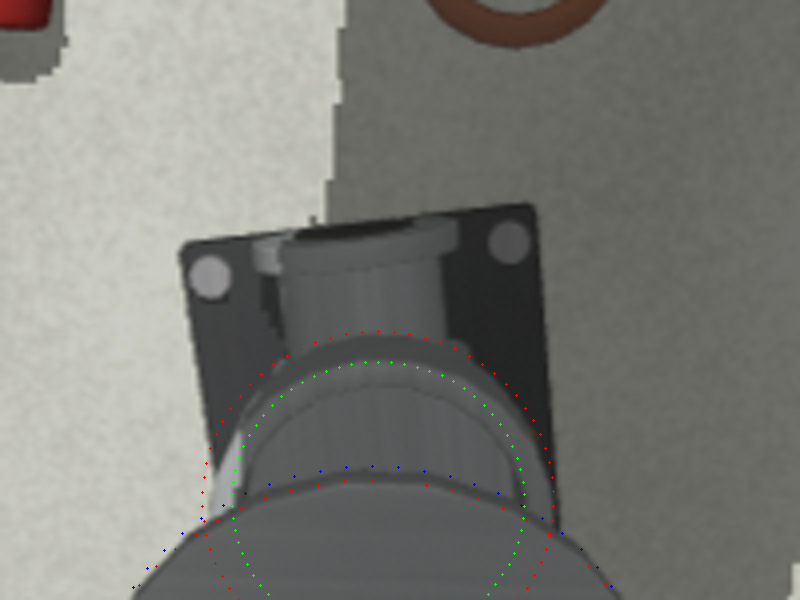

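View pics/o6.png

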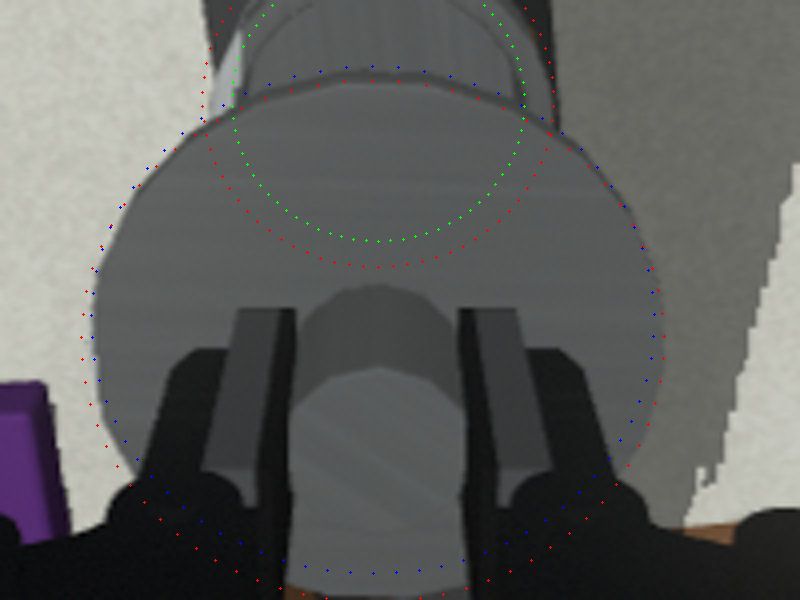

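View pics/w4.png

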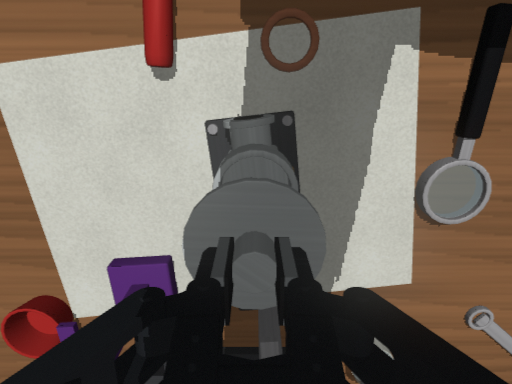

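```bash
python3 - <<'E'
from ov import *
D=pickle.load(open('D.pkl','rb'))
R=(0,0,255);G=(0,255,0)
rim=[.573,.057,.086]
it=[(circ(rim,.036),R),(circ(rim,.030),G)]
overlay(cv2.imread('pics/w4.png'),cal('',D['w4']),[],(200,100,110,90),6,'pics/a.png')
overlay(cv2.imread('pics/t1.png'),cal('top'),it,(205,125,60,60),10,'pics/b.png')
overlay(cv2.imread('pics/s1.png'),cal('side'),it,(190,185,60,60),10,'pics/c.png')
overlay(cv2.imread('pics/w1.png'),cal('',D['w1']),it,(240,110,90,90),7,'pics/d.png')
E
```

```text
(no output)
```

View pics/a.png

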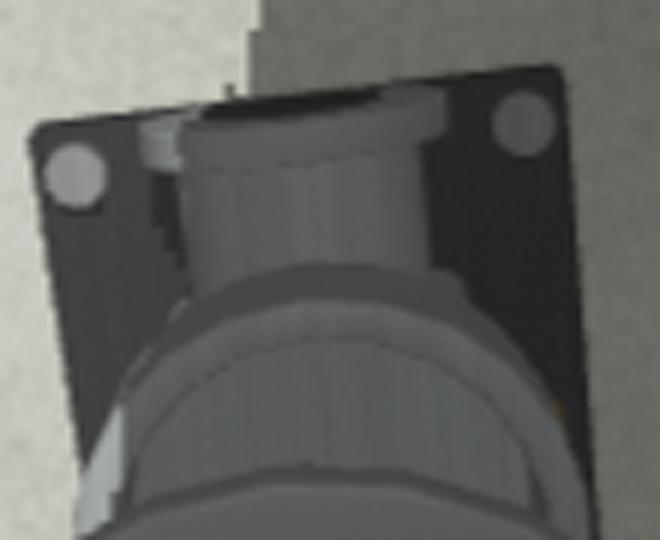

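View pics/b.png

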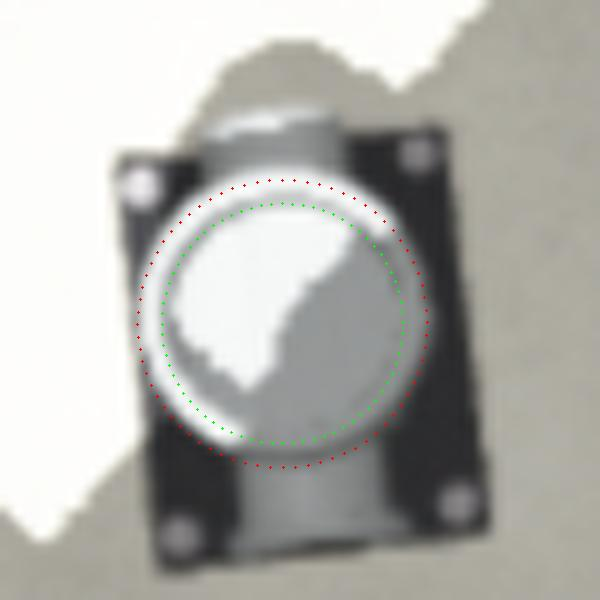

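View pics/c.png

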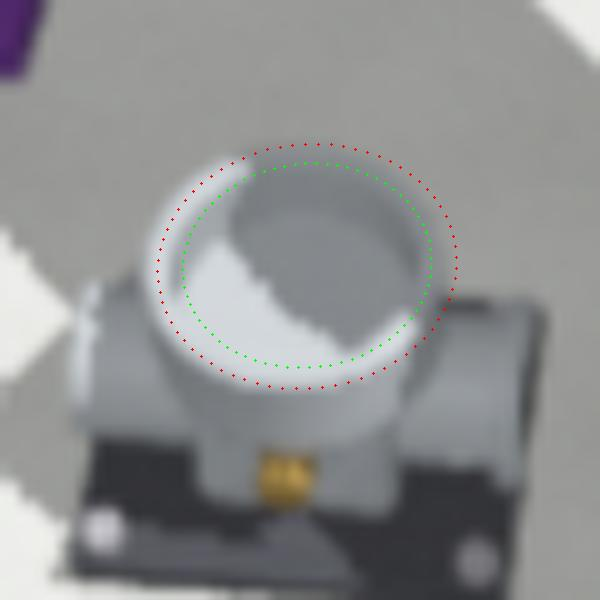

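View pics/d.png

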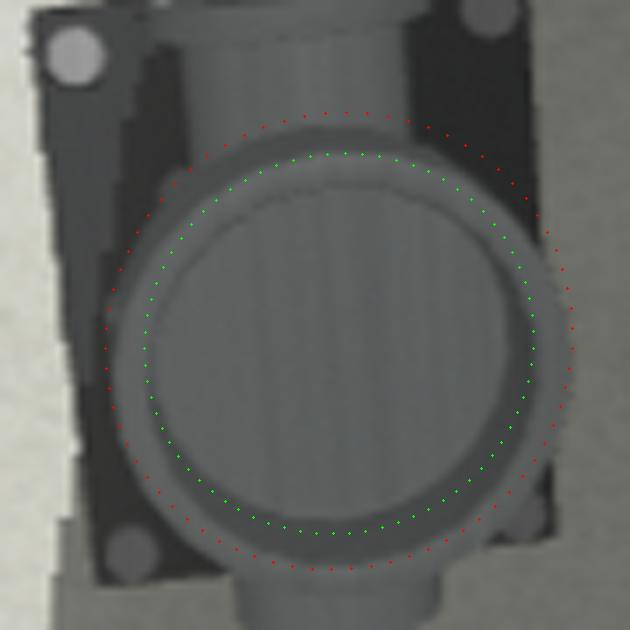

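```bash
python3 - <<'E'
from ov import *
D=pickle.load(open('D.pkl','rb'))
robot.line_to([.5775,.057,.182],vel=.12); robot.pause(.3)
o=robot.observe();t=o['tool_pos'];print(o['time'],t,o['tcp_rot'],o['gripper_width'])
D['w5']=robot.get_calibration('wrist'); im=robot.grab_frame('wrist');cv2.imwrite('pics/w5.png',im)
sd=robot.grab_frame('side');cv2.imwrite('pics/s5.png',sd);cv2.imwrite('pics/t5.png',robot.grab_frame('top'))
pickle.dump(D,open('D.pkl','wb'))
R=(0,0,255);G=(0,255,0)
it=[(circ([t[0],t[1],t[2]-.078],.037),G),(circ([.5775,.057,.086],.036),R)]
overlay(im,cal('',D['w5']),it,(160,120,200,150),4,'pics/a.png')
overlay(sd,cal('side'),it,(180,160,75,75),8,'pics/c.png')
overlay(sd,cal('side'),[],(180,160,75,75),8,'pics/d.png')
E
```

```text
10.325 [0.57776098 0.05695478 0.18255548] [-1.79992519e+02  4.84614145e-02  1.79997950e+02] 0.019789300536660812
```

View pics/a.png

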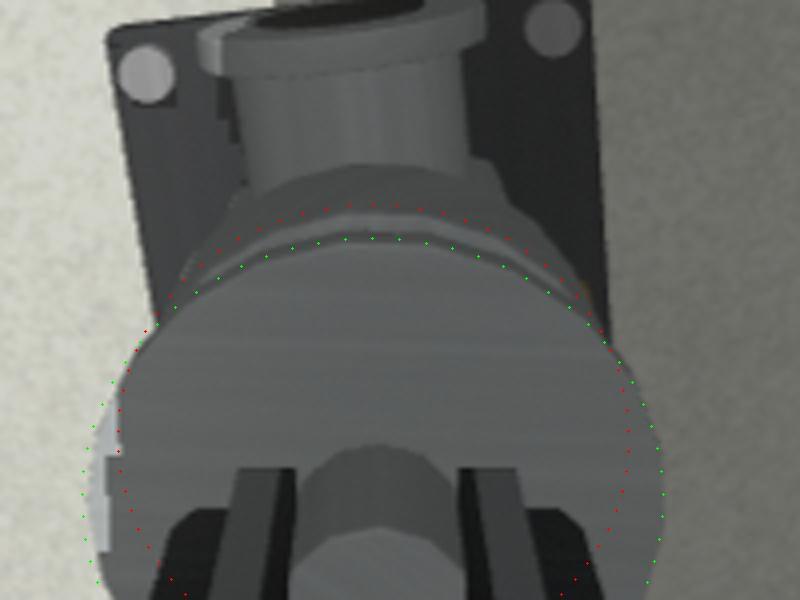

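View pics/c.png

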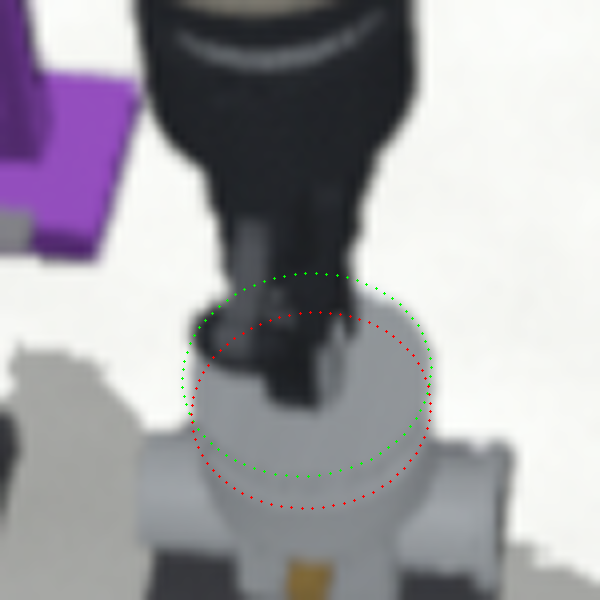

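View pics/d.png

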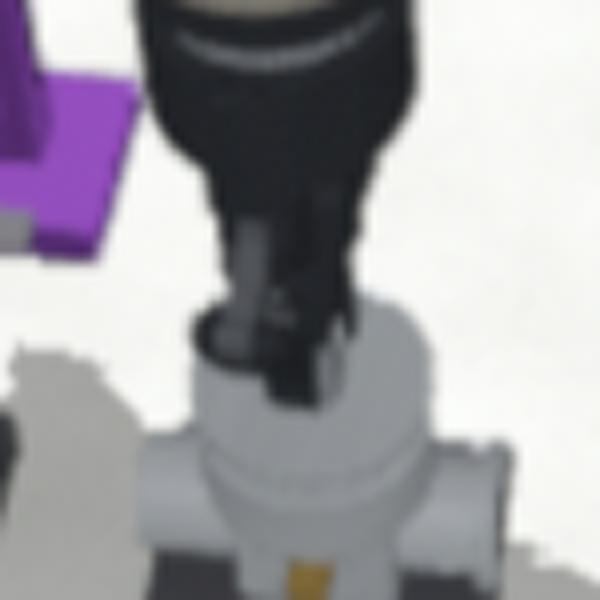

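```bash
python3 - <<'E'
from ov import *
D=pickle.load(open('D.pkl','rb'))
robot.line_to([.5782,.057,.182],vel=.05); robot.pause(.1)
g=robot.line_to([.5782,.057,.166],vel=.02,guard=6)
o=robot.observe();t=o['tool_pos'];print(g,o['time'],t,o['ft_force'],o['torque'])
D['w6']=robot.get_calibration('wrist'); im=robot.grab_frame('wrist');cv2.imwrite('pics/w6.png',im)
sd=robot.grab_frame('side');cv2.imwrite('pics/s6.png',sd)
pickle.dump(D,open('D.pkl','wb'))
overlay(im,cal('',D['w6']),[],(160,120,200,150),4,'pics/a.png')
overlay(sd,cal('side'),[],(180,160,75,75),8,'pics/d.png')
E
```

```text
True 11.4333 [0.57810386 0.05701564 0.169938  ] [-0.14538587  0.17740766  3.2148981 ] [0.00220834 0.13825308 0.00723279]
```

View pics/a.png

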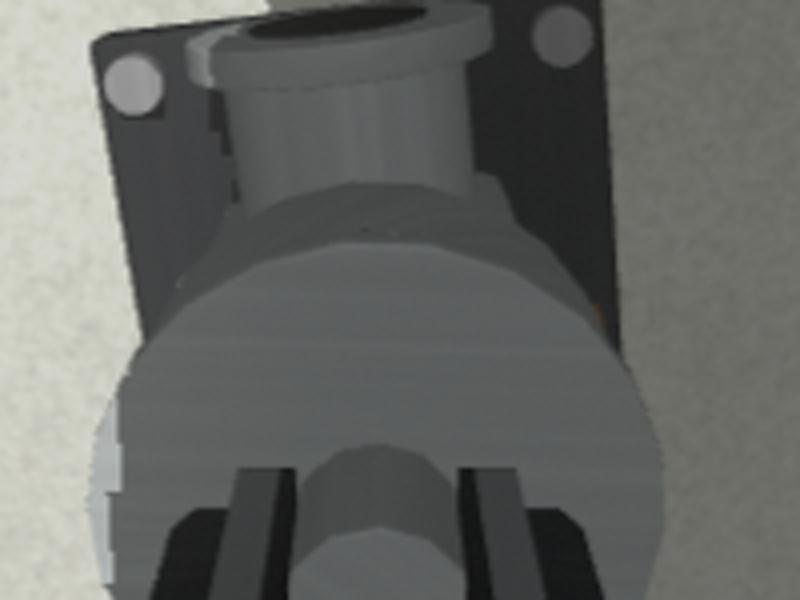

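View pics/d.png

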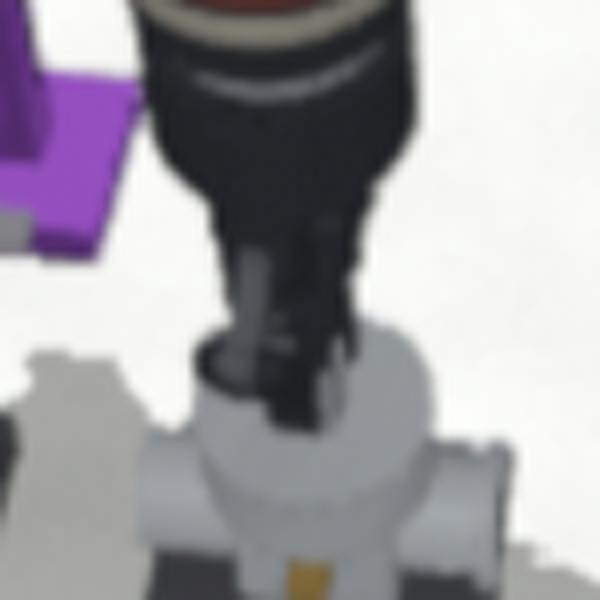

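```bash
python3 - <<'E'
from ov import *
D=pickle.load(open('D.pkl','rb'))
robot.set_gripper(.085); robot.pause(.2)
robot.line_to([.5782,.057,.27],vel=.12)
robot.move_pose([.56,.08,.36],[180,0,180]);robot.pause(.2)
D['w7']=robot.get_calibration('wrist'); im=robot.grab_frame('wrist');cv2.imwrite('pics/w7.png',im)
sd=robot.grab_frame('side');cv2.imwrite('pics/s7.png',sd)
robot.move_pose([.5,.272,.27],[180,0,177]);robot.pause(.2)
D['w8']=robot.get_calibration('wrist'); im2=robot.grab_frame('wrist');cv2.imwrite('pics/w8.png',im2)
cv2.imwrite('pics/t8.png',robot.grab_frame('top'));cv2.imwrite('pics/s8.png',robot.grab_frame('side'))
o=robot.observe();print(o['time'],o['tool_pos'],o['ft_force'])
pickle.dump(D,open('D.pkl','wb'))
cap=[.578,.057]
overlay(im,cal('',D['w7']),[(circ([*cap,.092],.037),(0,0,255)),(circ([*cap,.114],.011),(0,255,0))],(200,100,150,130),5,'pics/a.png')
overlay(cv2.imread('pics/s8.png'),cal('side'),[],(140,140,110,110),6,'pics/d.png')
E
```

```text
15.375 [0.50049339 0.27138039 0.27030967] [-1.03076594 -0.23561136  0.34035864]
```

View pics/a.png

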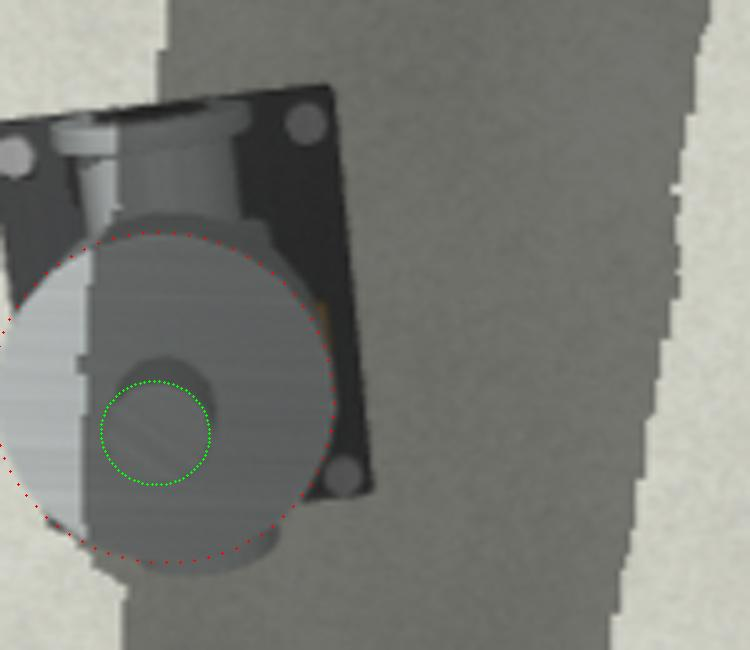

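View pics/d.png

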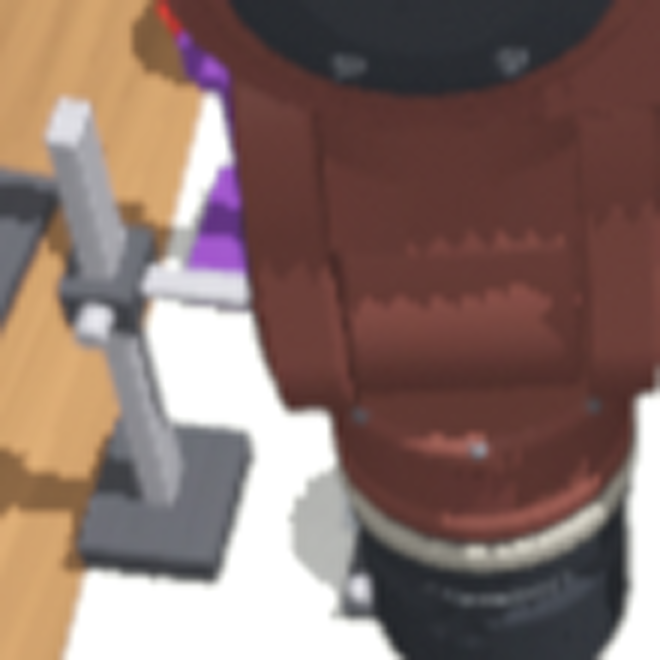

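View pics/w8.png

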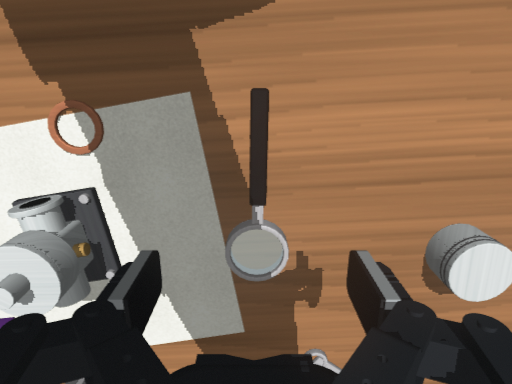

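View pics/w7.png

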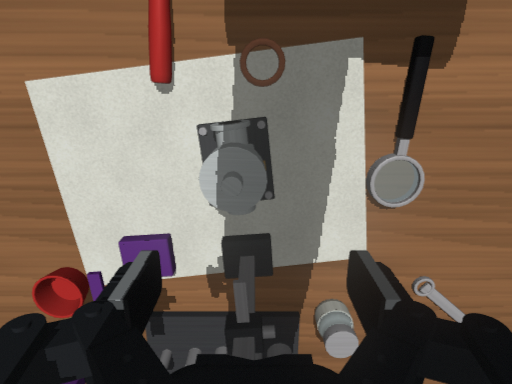

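```bash
python3 - <<'E'
from h import *
import pickle
D=pickle.load(open('D.pkl','rb'));W=cal('',D['w8']);T=cal('top')
a,b,c=[onz(W,u,.018) for u in [(260,89.5),(258,205),(257.3,250)]]
print(a,b,c,np.linalg.norm(a-b),np.linalg.norm(b-c))
d=c-a; h=np.degrees(np.arctan2(d[1],d[0])); u=d/np.linalg.norm(d); print(h,'grip',c-.105*u,a+.072*u,b-.048*u)
# pointer again using top + side + tip constraint
for tu in [(226.3,119),(226.3,119.8)]:
  for su in [(183.7,188.7),(184.2,188.7)]:
    print(tri([(T,tu),(cal('side'),su)]))
E
```

```text
[0.42710295 0.28148444 0.018     ] [0.54416357 0.27370545 0.018     ] [0.59765053 0.27023952 0.018     ] 0.11731879715204364 0.05359913523960835
-3.7722936192250325 grip [0.49287802 0.27714761 0.018     ] [0.49894696 0.27674746 0.018     ] [0.49626757 0.27686344 0.018     ]
[0.65169494 0.06660157 0.1653063 ]
[0.65109347 0.06649251 0.16548372]
[0.65068834 0.06674584 0.16551128]
[0.65008941 0.06663478 0.16568121]
```

```bash
python3 - <<'E'
from ov import *
D=pickle.load(open('D.pkl','rb'))
robot.move_pose([.499,.2757,.2],[180,0,176.4])
g=robot.line_to([.499,.2757,.081],vel=.12,guard=15)
robot.set_gripper(0)
o=robot.observe();print(g,o['time'],o['tool_pos'],o['gripper_width'],o['ft_force'])
robot.line_to([.499,.2757,.27],vel=.12);robot.pause(.3)
o=robot.observe();print(o['time'],o['tool_pos'],o['tcp_rot'],o['gripper_width'],o['ft_force'],o['torque'])
D['w9']=robot.get_calibration('wrist');D['p9']=(o['tool_pos'],o['tcp_rot']); im2=robot.grab_frame('wrist');cv2.imwrite('pics/w9.png',im2)
cv2.imwrite('pics/s9.png',robot.grab_frame('side'));cv2.imwrite('pics/t9.png',robot.grab_frame('top'))
pickle.dump(D,open('D.pkl','wb'))
E
```

```text
False 17.5333 [0.49918848 0.27576734 0.0813247 ] 0.015989727552798032 [-0.32089948  0.50751504  3.13292594]
19.5583 [0.49893551 0.27566959 0.26978582] [-1.79995027e+02 -1.81414131e-02  1.76398241e+02] 0.01582009230196518 [ 0.06289439 -0.54474615 -1.78739476] [-0.03175479  0.0367042  -0.01124245]
```

View pics/w9.png

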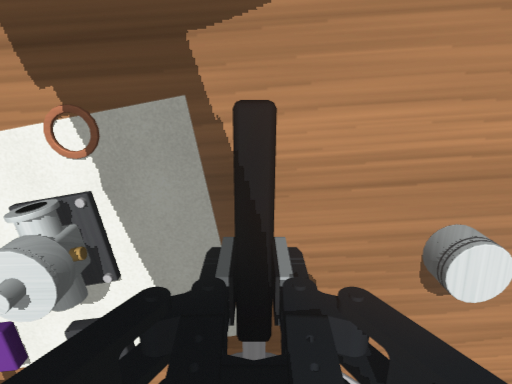

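View pics/s9.png

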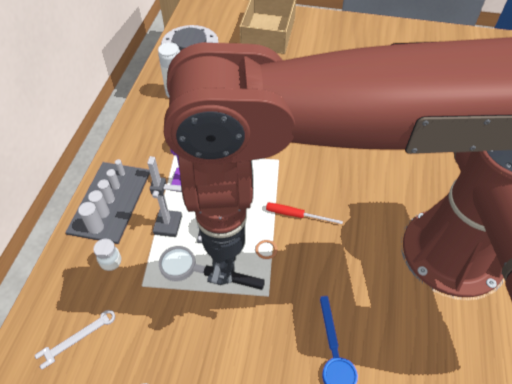

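```bash
python3 - <<'E'
from ov import *
D=pickle.load(open('D.pkl','rb'));W=cal('',D['w9']);p,r=D['p9']
b=onz(W,(254.5,103),p[2]-.0633);f=onz(W,(254.5,340),p[2]-.0633);print(b,f,np.linalg.norm(b-f))
u=np.array([np.cos(np.radians(-3.6)),np.sin(np.radians(-3.6)),0])
L1=b+.177*u;L2=f+.057*u;print('lens',L1,L2,'rel',(L1-p)@u,(L2-p)@u)
L=p+u*.10;L[2]=p[2]-.0723;print(L)
it=[(circ(L+[0,0,.009],.036),(0,0,255)),(circ(L-[0,0,.009],.036),(0,255,0))]
overlay(cv2.imread('pics/s9.png'),cal('side'),it,(145,230,70,60),8,'pics/a.png')
overlay(cv2.imread('pics/t9.png'),cal('top'),it,(110,100,90,90),7,'pics/b.png')
E
```

```text
[0.42610921 0.28102745 0.20648582] [0.54288442 0.27375777 0.20648582] 0.11700127282016409
lens [0.60275994 0.26991353 0.20648582] [0.59977195 0.27017871 0.20648582] rel 0.10398098220408922 0.1009822296580962
[0.59873819 0.26939054 0.19748582]
```

View pics/a.png

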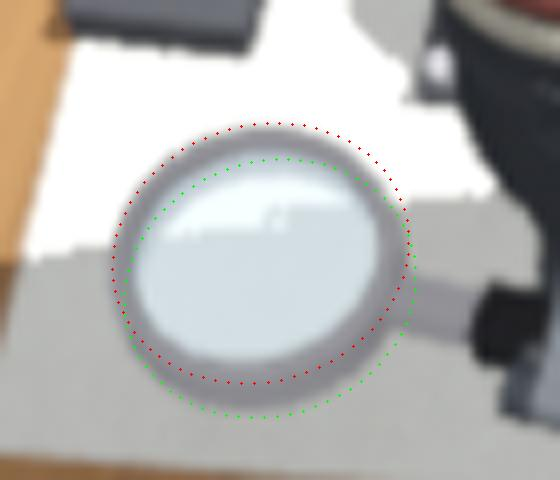

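View pics/b.png

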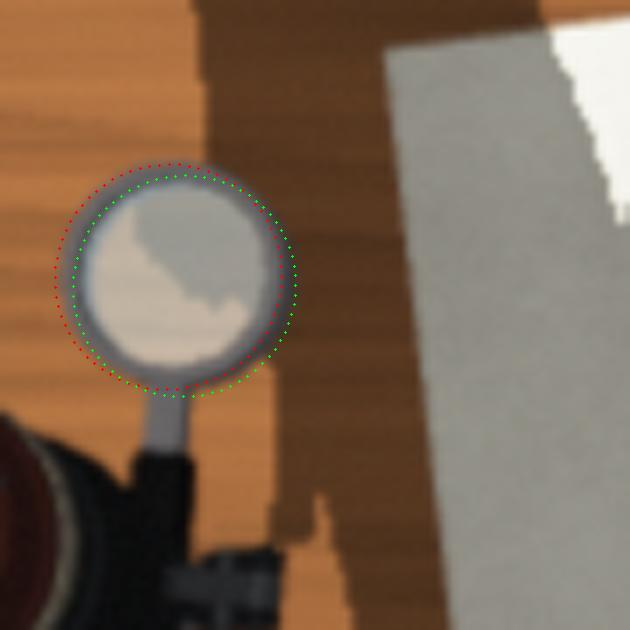

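```bash
python3 - <<'E'
from ov import *
s=cv2.imread('pics/s1.png');t=cv2.imread('pics/t0.png') if False else cv2.imread('pics/top0.png')
a=np.radians(7.5);u=np.array([np.cos(a),np.sin(a)]);v=np.array([-u[1],u[0]])
tip=np.array([.578,.057])+.075*u;print(tip)
def box(z):
    P=[]
    for k in np.linspace(0,.03,16):
        for w in(-.006,.006): P.append([*(tip+k*u+w*v),z+.0025])
    for w in np.linspace(-.006,.006,7):
        P+= [[*(tip+w*v),z+.0025],[*(tip+w*v),z-.0025]]
    return P
rim=[.578,.057,.086]
it=[(box(.1655),(0,0,255)),(circ(rim,.036),(0,0,255)),(circ(rim,.03),(0,255,0))]
overlay(cv2.imread('pics/side0.png'),cal('side'),it,(150,165,95,75),8,'pics/a.png')
overlay(t,cal('top'),it,(200,95,70,80),7,'pics/b.png')
E
```

```text
[0.65235836 0.06678946]
```

View pics/a.png

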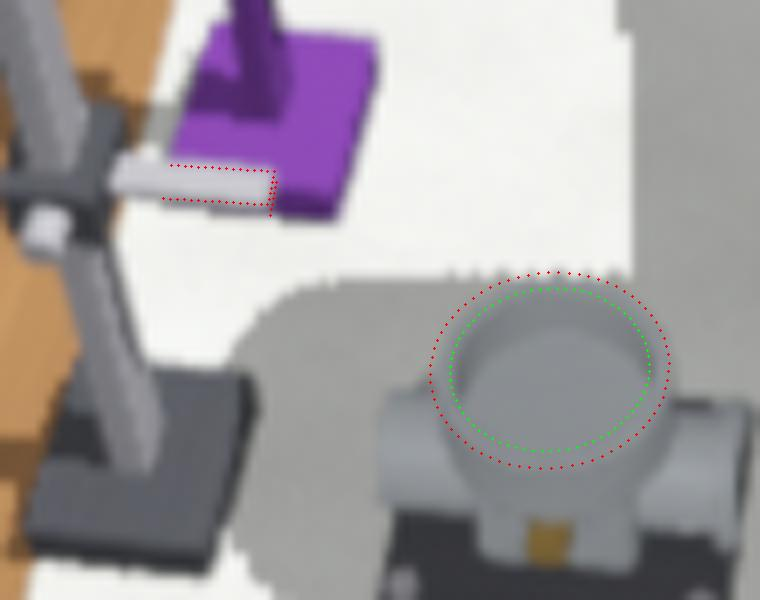

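View pics/b.png

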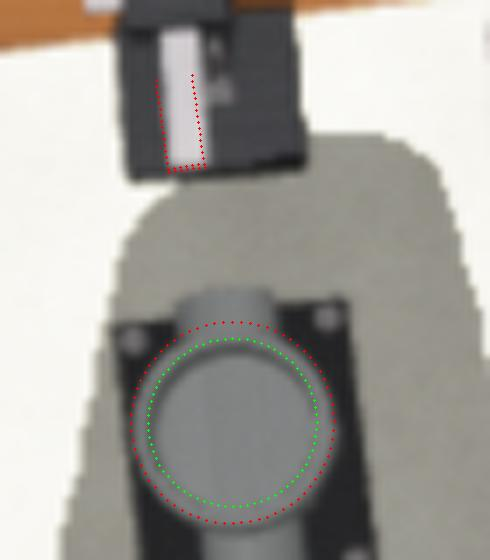

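```bash
python3 - <<'E'
from ov import *
D=pickle.load(open('D.pkl','rb'))
robot.line_to([.45,.16,.275],vel=.12,rotation=[180,0,178])
robot.line_to([.45,.057,.275],vel=.12,rotation=[180,0,180])
robot.line_to([.4765,.057,.265],vel=.08)
robot.line_to([.4765,.057,.2378],vel=.05);robot.pause(.5)
o=robot.observe();p=o['tool_pos'];print(o['time'],p,o['tcp_rot'],o['gripper_width'],o['ft_force'])
D['w10']=robot.get_calibration('wrist'); cv2.imwrite('pics/w10.png',robot.grab_frame('wrist'))
s=robot.grab_frame('side');t=robot.grab_frame('top');cv2.imwrite('pics/s10.png',s);cv2.imwrite('pics/t10.png',t)
pickle.dump(D,open('D.pkl','wb'))
L=np.array([.578,.057,.1655])
it=[(circ(L+[0,0,.009],.036),(0,0,255)),(circ(L-[0,0,.009],.036),(0,255,0))]
overlay(s,cal('side'),it,(150,145,100,75),8,'pics/a.png')
overlay(t,cal('top'),it,(180,95,100,80),7,'pics/b.png')
E
```

```text
23.6083 [0.4765242  0.05698415 0.23786163] [-1.79998367e+02  4.80657647e-03  1.79998219e+02] 0.01602135830598581 [-0.27996583 -0.00915957 -0.8780009 ]
```

View pics/a.png

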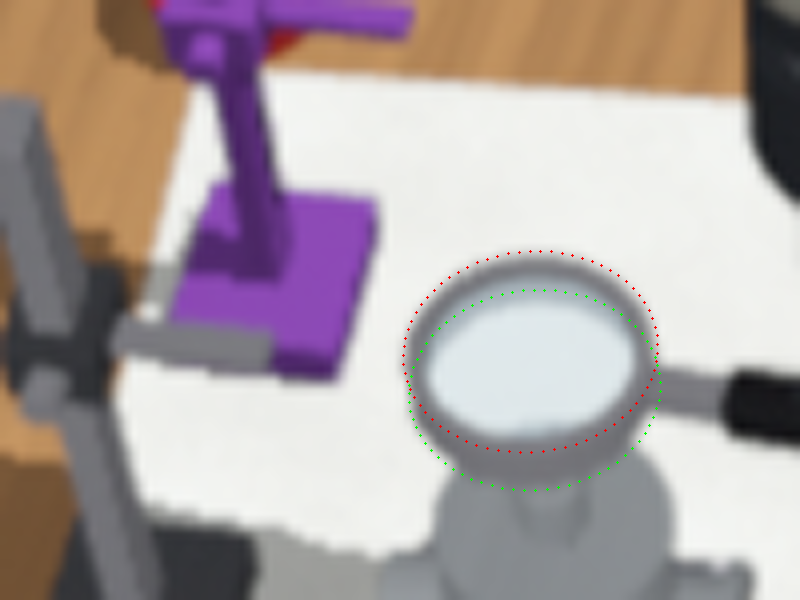

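View pics/b.png

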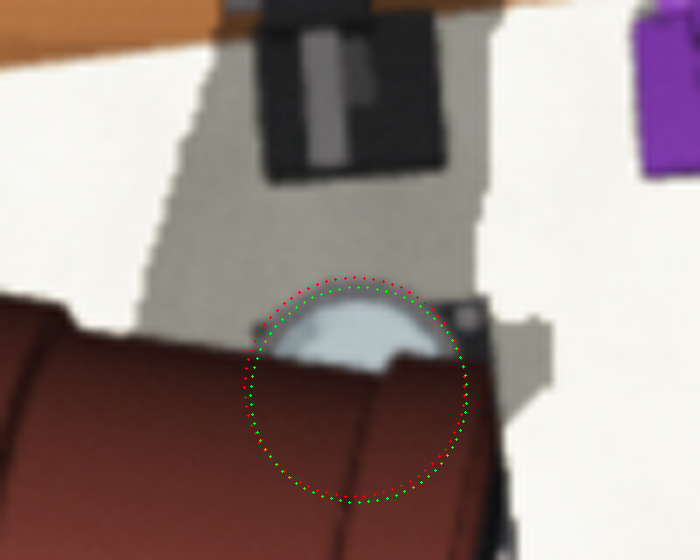

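View pics/w10.png

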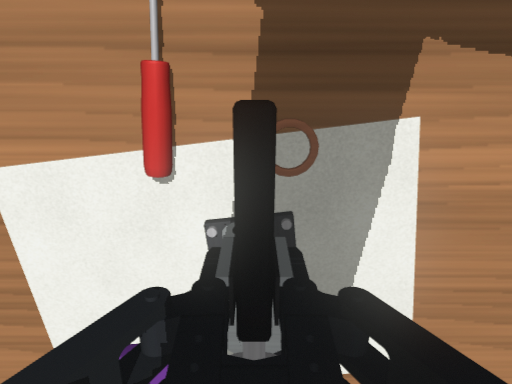

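```bash
python3 - <<'E'
from plant import robot
o=robot.observe();print(o['time'],abs(o['qvel']).max());robot.job_done()
E
```

```text
23.7583 0.14247733791893707
the job is handed in; nothing more can be done
```

I seated the cap on the carburettor's chamber and let go of it. I then picked up the loupe and handed the job in at 23.8 s, with the loupe held level over the cap. No verdict was reported, so what follows rests on my own last checks.

- **Cap:** Contact on lowering came at a tool height of 0.170 m, the height computed for full seating. After release, the wrist picture matched the outline of a fully seated, level cap on the axis to about 1 mm. In the final view the loupe partly covers the cap; nothing had touched it since the release.
- **Loupe:** The lens is placed at about (0.578, 0.057, 0.1655) m. In the final side picture, and the part of the ring the arm leaves visible from above, the ring matched its expected outline to about a pixel (2–3 mm). It looked level and clear of the cap, carburettor and gauge. The tool was within 0.1 mm and 0.01° of its commanded pose, with the joints at rest.
- **Pointer:** I triangulated its height as 0.1655 m, good to about 2 mm. It showed no visible change from the first picture.

**Disagreements:**
- My first estimates of the rim, read by eye off the pictures, differed by 5–9 mm between cameras. Overlaying its outline on the pictures brought them to about 1–2 mm before placing.
- The estimates of the loupe's position along its handle differed by about 3 mm. I used 101.5 mm from the tool to the lens, which the last overlay supports.

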